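# Hang the copper electrode in the measuring trough

## Robot

A 6-joint arm with a two-finger parallel gripper is mounted at the origin on the work surface. World frame = base frame: x ahead of the robot, y to its left, z up, the work surface at z = 0. Lengths are in m, angles in rad, forces in N, time in s.
With the tool pointing down it reaches from about 0.375 to 0.9 m from the base axis. Payload 3.1 kg.
Tool frame: the origin (TCP) lies at the very end of the fingers, on their centre line; the grasp point (between the pads) lies 19 mm behind it; z points along the fingers, y is the direction in which the jaws open and shut (so a half turn about z gives the same grasp; the last joint's range is limited). The gripper opens to 85 mm and grips with 20 to 120 N. Pads are 22 mm wide; open, the fingers measure 114 mm over their backs; the gripper's body (76 mm by 85 mm) begins 54 mm behind the grasp point. The pads swing forward as they close: fully open they stand 13 mm farther back than shut.
Start: joints at [1.054, 0.527, 1.433, -0, 1.181, -0.178], TCP at [0.207, 0.59, 0.209] pointing down, gripper open.
Joint ranges: [-3.08, 3.08], [-0.75, 2.2], [0.22, 2.44], [-1.43, 4.57], [0, 2.65], [-2.85, 2.85]. Speed limits (rad/s): [2.79, 2.79, 3.14, 3.14, 3.14, 3.14].

## Interface

Orientations are given as a unit quaternion [x, y, z, w].
In Python, from station import manip gives the robot as it stands.
- The arm moves only by the tool send_rows, never from a script. Its argument "motion" is a list of rows, each an object with "gripper": the finger opening in mm, from 0 to 85.4; "travel": the shift along the tool's x, y, z in mm, a list of three; "rotation": the turn, a rotation vector about the tool's x, y, z in degrees, a list of three. In form: [{"gripper": gripper, "travel": [x, y, z], "rotation": [ax, ay, az]}, ...]. A call has 1 to 12 rows; each row shifts and turns the commanded pose from where the row before left it, along the tool's axes as they then stand; what a row does not reach is not made up. A row lasts 1/12 s, in which the tool goes at most 41.7 mm and 7.16 degrees, less where a joint would pass 70% of its speed; a pose out of reach is approached as far as the arm can. A call is refused whole if a number of a shift passes 41.7 or a number of a turn 7.16, either way. A call with a gripper value outside its range is refused whole. The fingers move at their own pace and stop on an object; "newtons" is the grip in N (left out, the last holds). Time passes only in rows, so rows that do not move let the fingers close. It gives the time, the measured TCP pose, the force and the opening at its end, in the units of the state.
- manip.sense(): the state, without advancing time (a new reading comes with each control period).
- manip.snapshot(name): name is "side" or "top" or "wrist"; returns the picture (400x640x3 uint8, red, green, blue); there is no depth.
- manip.calibration(name): a dict with "fx", "fy", "cx", "cy" (pixels), "cam_to_world" (4x4, takes a point from camera to world coordinates). Camera axes: x right, y down, z forward; pixel columns grow to the right and rows downward; lengths in m; the calibration is good to about 2 mm. A picture is of the moment at which its call begins: read the wrist's pose just before it. calibration takes no time and is no camera call; for the wrist camera it gives the pose at the moment of the call.
- manip.sign_off(): hands the job in, once; it reports no verdict.
The state is a dict: "t": time; "q": joint angles; "qd": joint speeds; "tau": joint torques, N m; "tcp_pos": TCP position; "tool_rot": TCP orientation; "force": force on the tool from outside, world axes, zero at the start; "ft_torque": the same for the moment, N m; "finger_gap": opening from 0.0 (shut) to 1.0 (fully open).
Only numpy, scipy, OpenCV 4.12 (cv2) and the standard library are available. Lean on these libraries where they do the work, as an engineer would, in place of code of your own. Each camera call takes 0.05 s, during which the arm holds its last target. There are 200 camera calls.

## Task

Take the copper electrode (the one with the red grip) up and off its hook on the stand and hang it in the middle of the clear trough: its black crossbar lying squarely across both blue rims, its plate hanging down inside. Set it down gently rather than dropping it, and leave the other two electrodes hanging on their hooks.

Things in the scene. Friction and masses are not known exactly. Their poses are not given: they have to be found in the camera images.
- copper_grip (a point): Copper plate electrode, red grip, 130 g, hung upright on a hook of a steel stand. Point: middle of the grip's top tab (30 wide along y, 14 thick along x, 80 mm tall). z up; x along the hook, from its free tip (-x, robot's side) to the stand. Below the point: -40 mm top of the window (30 wide, 34 high) resting on the hook; -74 to -88 black crossbar (110 long in y, 14 thick); plate 36 wide, to -158.
- zinc_grip (a point): Silver-grey zinc electrode, yellow grip; shape, point and axes as the copper one. All 3 hooks: level 8 mm bar along x, its tip (30 mm to -x of the point) turned up 8 mm above the bar. To unhook: lift 10 to 24 mm, then draw 45 mm or more to -x. Hooks are 140 mm apart in y; their rail, 60 mm to +x, is no higher than the hook tips. Stays on its hook.
- carbon_grip (a point): Black carbon electrode, green grip; shape, size, point and axes as the copper one. Stays on its hook.
- cell_seat (a point): Clear open trough, blue rims on its long walls, fixed to the bench. Point: centre of its mouth, level with the rims' tops, 100 mm above the bench. x along the trough, y across, z up. Inside 110 mm (x) by 70 (y), 90 deep; 84 wide over the rims; end walls 15 mm lower. An electrode hung in it has its crossbar along y on both rims, its point 88 mm above this one.
Mind the look-alikes: they are no part of the job. Of the things that look like the part that bears copper_grip, the largest one is meant.

How it is judged:
At the end, for the whole second after the job is handed in: The copper electrode is at rest in the trough, crossbar on both rims (grip middle 80 to 96 mm above them), within 30 mm of the middle along and 15 mm across, upright within 10 degrees, crossbar within 15 degrees of square; zinc and carbon electrodes within 30 mm of where they hung (x of copper_grip in the frame of cell_seat between -0.03 and 0.03 m and y of copper_grip in the frame of cell_seat between -0.015 and 0.015 m and z of copper_grip in the frame of cell_seat between 0.08 and 0.096 m and angle between copper_grip's own z axis and vertical below 0.18 rad and angle between the y axis of copper_grip and the y axis of cell_seat, either way round below 0.26 rad and linear speed of copper below 0.03 m/s and distance of each of zinc_grip, carbon_grip from where it was at the start of the episode below 0.03 m); the robot touches nothing.
It fails at once if the zinc electrode is moved more than 30 mm (distance of zinc_grip from where it was at the start of the episode above 0.03 m).
It fails at once if the carbon electrode is moved more than 30 mm (distance of carbon_grip from where it was at the start of the episode above 0.03 m).
It fails at once if the copper electrode is let go more than 25 mm above its seat over the trough (contact force between the fingers and copper below 0.05 N and horizontal distance between copper_grip and cell_seat below 0.08 m and z of copper_grip in the frame of cell_seat above 0.113 m).
It also fails if it takes over 35 s, if anything falls off the work surface, if the arm or the gripper's body presses on something with over 40 N, if the wrist force passes 120 N, or if a joint passes its speed limit or range.

## Working session

There is one attempt and no reset: what is moved stays moved. The work goes in short steps, Python scripts to look and compute and a tool call to move; the robot and the scene stay as the last step left them, time stands still between calls to the robot, and variables do not carry over. Pictures are saved under pics/ and viewed, about 8 in all and at most 12, crops included, and the job is handed in when it is done.

Besides the shell and the picture viewer there is one more tool, called after ">>>" as name(argument=value, ...) on one line, values as JSON. send_rows: Moves the arm, as the interface text tells. Its arguments: {"type":"object","properties":{"motion":{"type":"array","items":{"type":"object","properties":{"gripper":{"type":"number"},"travel":{"type":"array","items":{"type":"number"}},"rotation":{"type":"array","items":{"type":"number"}}}}},"newtons":{"type":"number"}},"required":["motion"]}

```bash
mkdir -p pics; ls
python3 - <<'E'
from station import manip
import cv2,numpy as np
np.set_printoptions(precision=4,suppress=True)
for n in("side","top"):
    cv2.imwrite(f"pics/{n}0.png",manip.snapshot(n)[:,:,::-1])
for n in("side","top","wrist"):
    c=manip.calibration(n);print(n,c["fx"],c["fy"],c["cx"],c["cy"]);print(np.array(c["cam_to_world"]))
s=manip.sense();print(s["t"],s["tcp_pos"],s["tool_rot"])
E
```

```text
pics
side 395.28424069183546 395.28424069183546 317.92720019918113 194.85129728970014
[[ 0.8621 -0.3618  0.3549  0.275 ]
 [-0.5064 -0.6416  0.5761 -0.5007]
 [ 0.0193 -0.6764 -0.7363  0.7513]
 [ 0.      0.      0.      1.    ]]
top 515.8822536611812 515.8822536611812 326.6769012955995 199.17932222315156
[[ 0.0173 -0.9957  0.0905  0.4492]
 [-0.9998 -0.0162  0.0131 -0.0271]
 [-0.0115 -0.0907 -0.9958  1.4142]
 [ 0.      0.      0.      1.    ]]
wrist 358.3623610062776 358.3623610062776 318.4499738840069 203.51240624451617
[[ 0.3322  0.9058  0.2628  0.1385]
 [ 0.9432 -0.3187 -0.0939  0.6126]
 [-0.0013  0.2791 -0.9603  0.3723]
 [ 0.      0.      0.      1.    ]]
0.1 [0.2068 0.5891 0.2082] [ 0.1681  0.9858 -0.0009 -0.0003]
```

View pics/side0.png

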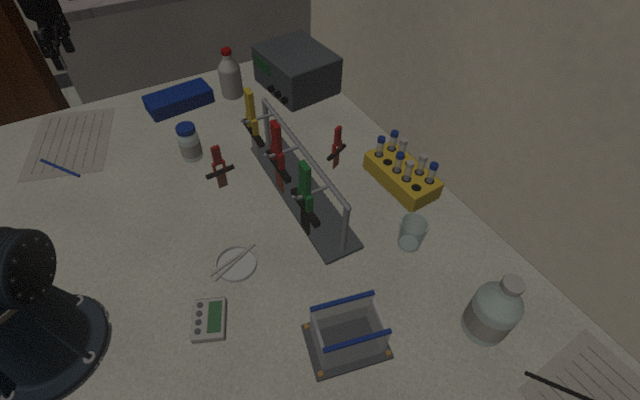

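View pics/top0.png

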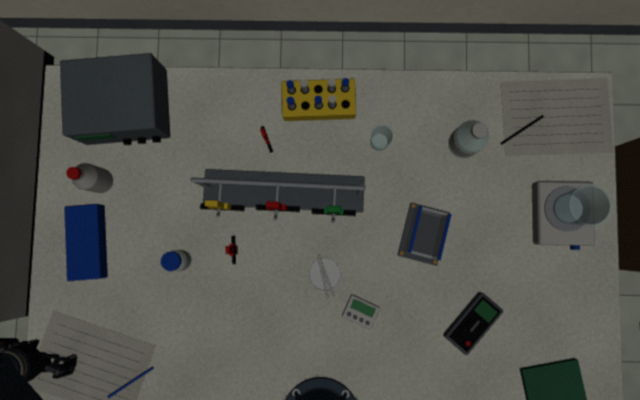

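Red-grip candidates are: side (278,140) / top (275,206), large and hanging on the stand; side (218,160) / top (233,249), small and standing on the bench; side (337,140) / top (267,139), small and behind the stand. I choose the large one on the hook and check it in close crops.

Run:
```python
import cv2,numpy as np
s=cv2.imread("pics/side0.png");t=cv2.imread("pics/top0.png")
f=lambda im,x,y,w,h,k:cv2.convertScaleAbs(cv2.resize(im[y:y+h,x:x+w],None,fx=k,fy=k,interpolation=cv2.INTER_CUBIC),alpha=1.5)
cv2.imwrite("pics/c1.png",np.vstack([f(s,230,80,130,100,6)[:, :780]]))
cv2.imwrite("pics/c2.png",f(s,290,280,120,100,6))
cv2.imwrite("pics/c3.png",np.vstack([f(t,190,180,190,45,4),f(t,340,195,190,75,4)]))
```

```text
(no output)
```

View pics/c1.png

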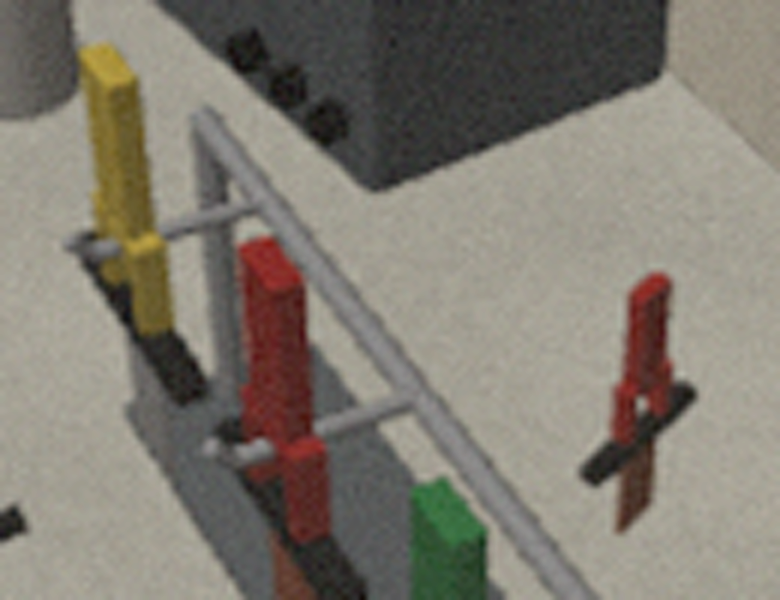

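View pics/c2.png

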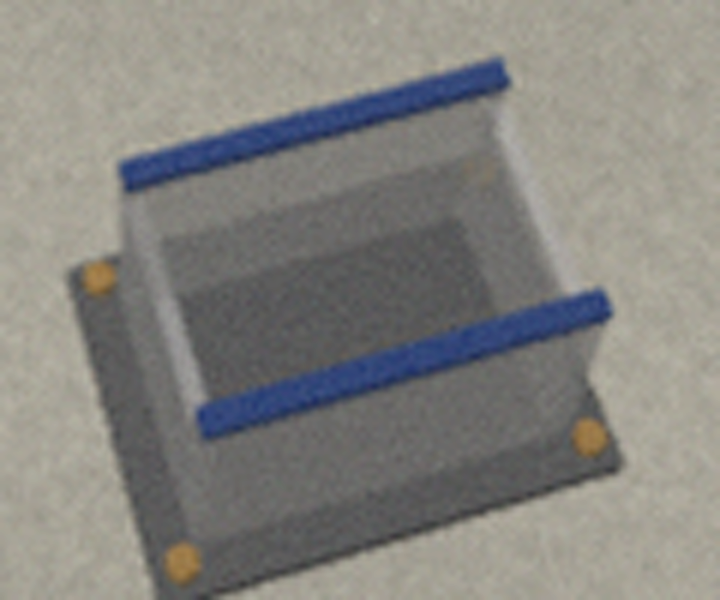

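View pics/c3.png

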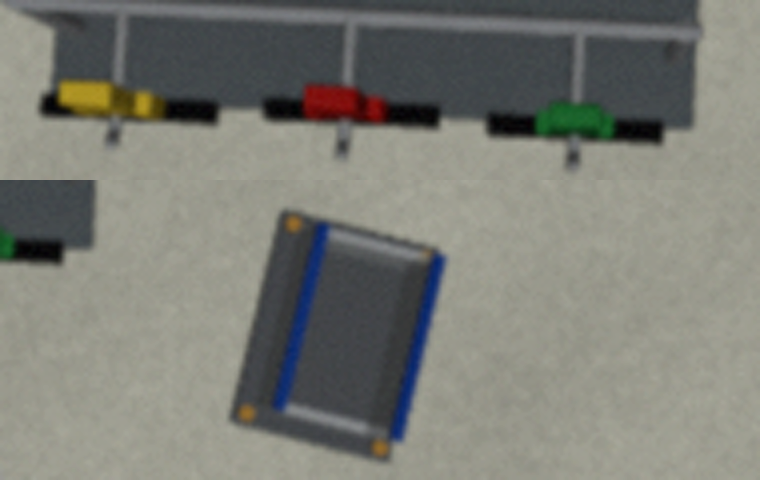

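The crop confirms the choice: the large red grip hangs on the middle hook (tab top at side (275,124)), flanked by yellow and green. The trough rims are clear in both views.

```bash
cat > h.py <<'E'
from station import manip
import numpy as np, cv2
from scipy.optimize import least_squares
np.set_printoptions(precision=4,suppress=True)
def ray(n,p,c=None):
    c=c or manip.calibration(n);T=np.array(c["cam_to_world"])
    d=T[:3,:3]@[(p[0]-c["cx"])/c["fx"],(p[1]-c["cy"])/c["fy"],1];return T[:3,3],d
def onz(n,p,z,c=None):
    o,d=ray(n,p,c);return o+d*(z-o[2])/d[2]
def proj(n,P,c=None):
    c=c or manip.calibration(n);T=np.linalg.inv(np.array(c["cam_to_world"]));q=T[:3,:3]@P+T[:3,3]
    return np.array([c["fx"]*q[0]/q[2]+c["cx"],c["fy"]*q[1]/q[2]+c["cy"]])
def tri(obs):
    r=least_squares(lambda P:np.concatenate([proj(n,P)-p for n,p in obs]),[.6,0,.2]);return r.x,r.fun
E
python3 - <<'E'
from h import *
s=lambda x,y,o:(x/6+o[0]-.42,y/6+o[1]-.42)
t=lambda x,y,o:(x/4+o[0]-.37,y/4+o[1]-.37)
S1=(230,80);S2=(290,280);T1=(190,180);T2=(340,195-45)
print("red top",tri([("side",s(273,265,S1)),("top",t(331,102,T1))]))
print("yel top",tri([("side",s(108,65,S1)),("top",t(87,97,T1))]))
print("green top",tri([("side",s(449,511,S1)),("top",t(576,118,T1))]))
# rims: far/near ends
R={}
for k,a,b in(("Lfar",(503,72),(322,225)),("Lnear",(127,173),(281,410)),("Rfar",(606,300),(440,256)),("Rnear",(205,420),(397,440))):
    p,q=s(*a,S2),t(*b,T2);print(k,*tri([("side",p),("top",q)]),onz("side",p,.1)[:2],onz("top",q,.1)[:2])
E
```

```text
red top (array([0.5411, 0.1108, 0.2464]), array([-0.5981,  0.0665,  0.262 , -0.6086]))
yel top (array([0.5409, 0.25  , 0.2475]), array([-0.3439,  0.0419,  0.1241, -0.3266]))
green top (array([ 0.5337, -0.0284,  0.2476]), array([-0.3633,  0.0361,  0.1956, -0.4001]))
Lfar [ 0.5555 -0.2486  0.1001] [-0.0489  0.0035  0.0371 -0.0576] [ 0.5556 -0.2486] [ 0.5553 -0.2485]
Lnear [ 0.4381 -0.2222  0.105 ] [-0.1506  0.0156  0.0924 -0.1969] [ 0.4396 -0.2201] [ 0.4375 -0.2227]
Rfar [ 0.537  -0.3229  0.1038] [-0.1376  0.0088  0.1172 -0.1708] [ 0.5387 -0.3219] [ 0.5368 -0.3234]
Rnear [ 0.4208 -0.2953  0.1044] [-0.1974  0.0195  0.1347 -0.2739] [ 0.422 -0.294] [ 0.42   -0.2958]
```

Measurements agree with the given sizes: the hooks are 139 mm apart, the rims are at 0.10–0.105 m, and copper_grip sits at about (0.541, 0.111, 0.206) with the stand's yaw at −1.5°. The trough is at (0.488, −0.272), yaw about −13°. I'll grip across the 14 mm thickness, so jaws along x. First I rise and turn.

>>> send_rows(motion=[{"gripper":85,"travel":[0,0,-14],"rotation":[0,0,7.1]},{"gripper":85,"travel":[0,0,-14],"rotation":[0,0,7.1]},{"gripper":85,"travel":[0,0,-14],"rotation":[0,0,7.1]},{"gripper":85,"travel":[0,0,-14],"rotation":[0,0,7.1]},{"gripper":85,"travel":[0,0,-14],"rotation":[0,0,7.1]},{"gripper":85,"travel":[0,0,-14],"rotation":[0,0,7.1]},{"gripper":85,"travel":[0,0,-14],"rotation":[0,0,7.1]},{"gripper":85,"travel":[0,0,-14],"rotation":[0,0,7.1]},{"gripper":85,"travel":[0,0,-14],"rotation":[0,0,7.1]},{"gripper":85,"travel":[0,0,-14],"rotation":[0,0,7.1]},{"gripper":85,"travel":[0,0,-14],"rotation":[0,0,1.1]}], newtons=40)

```text
t: 1.02
tcp_pos: [0.2069, 0.5893, 0.3632]
tool_rot: [0.718, 0.696, -0.001, 0.0]
force: [0.9, 0.2, 0.4]
finger_gap: 0.999
```

>>> send_rows(motion=[{"gripper":85,"travel":[-29,21.5,0],"rotation":[0,0,0]},{"gripper":85,"travel":[-29,21.5,0],"rotation":[0,0,0]},{"gripper":85,"travel":[-29,21.5,0],"rotation":[0,0,0]},{"gripper":85,"travel":[-29,21.5,0],"rotation":[0,0,0]},{"gripper":85,"travel":[-29,21.5,0],"rotation":[0,0,0]},{"gripper":85,"travel":[-29,21.5,0],"rotation":[0,0,0]},{"gripper":85,"travel":[-29,21.5,0],"rotation":[0,0,0]},{"gripper":85,"travel":[-29,21.5,0],"rotation":[0,0,0]},{"gripper":85,"travel":[-29,21.5,0],"rotation":[0,0,0]},{"gripper":85,"travel":[-29,21.5,0],"rotation":[0,0,0]},{"gripper":85,"travel":[-29,21.5,0],"rotation":[0,0,0]},{"gripper":85,"travel":[-29,21.5,0],"rotation":[0,0,0]}])

```text
t: 2.02
tcp_pos: [0.4565, 0.2335, 0.3628]
tool_rot: [0.716, 0.698, -0.0, -0.0]
force: [-0.1, -0.3, 0.8]
finger_gap: 0.991
```

>>> send_rows(motion=[{"gripper":85,"travel":[-29,21.5,0],"rotation":[0,0,0]},{"gripper":85,"travel":[-29,21.5,0],"rotation":[0,0,0]},{"gripper":85,"travel":[-20,15,0],"rotation":[0,0,0]},{"gripper":85,"travel":[-10,8,0],"rotation":[0,0,0]},{"gripper":85,"travel":[0,0,0],"rotation":[0,0,0]},{"gripper":85,"travel":[0,0,0],"rotation":[0,0,0]}])

```text
t: 2.52
tcp_pos: [0.5193, 0.1459, 0.3626]
tool_rot: [0.716, 0.698, -0.0, -0.001]
force: [-0.3, 0.9, 0.2]
finger_gap: 0.998
```

```bash
cat >> h.py <<'E'
def rel(target,yaw):
    s=manip.sense();from scipy.spatial.transform import Rotation as R
    M=R.from_quat(s["tool_rot"]).as_matrix();y=np.degrees(np.arctan2(M[1,1],M[0,1]))
    print("t",s["t"],"tcp",s["tcp_pos"],"yawY",y,"z",M[:,2],"F",s["force"],"gap",s["finger_gap"])
    print("tool-frame move mm",1000*M.T@(np.array(target)-s["tcp_pos"]),"turn about tool z",-(yaw-y))
E
python3 - <<'E'
from h import *
rel([.541,.111,.208],-1.5)
c=manip.calibration("wrist");print(proj("wrist",np.array([.541,.111,.2464]),c))
cv2.imwrite("pics/w1.png",manip.snapshot("wrist")[:,:,::-1])
E
```

```text
t 2.5167 tcp [0.5193 0.1459 0.3626] yawY -1.5033289308258946 z [-0.0018  0.0009 -1.    ] F [-0.2986  0.8689  0.1951] gap 0.9984133198639302
tool-frame move mm [-34.4592  22.8574 154.5265] turn about tool z -0.0033289308258945827
[347.5723 230.8647]
```

View pics/w1.png

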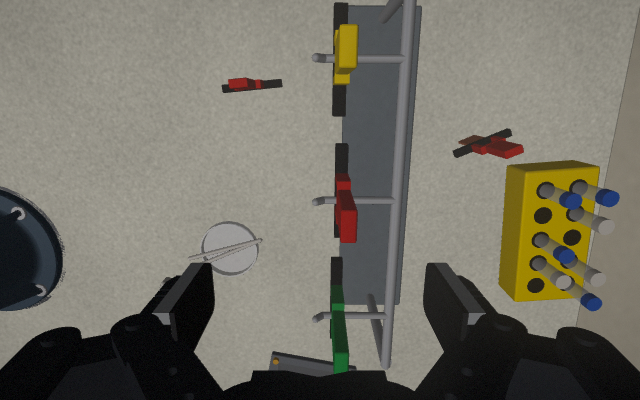

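Run:
```python
import cv2
im=cv2.imread("pics/w1.png")[160:260,300:400]
cv2.imwrite("pics/w1c.png",cv2.convertScaleAbs(cv2.resize(im,None,fx=6,fy=6,interpolation=cv2.INTER_CUBIC),alpha=1.5))
```

```text
(no output)
```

View pics/w1c.png

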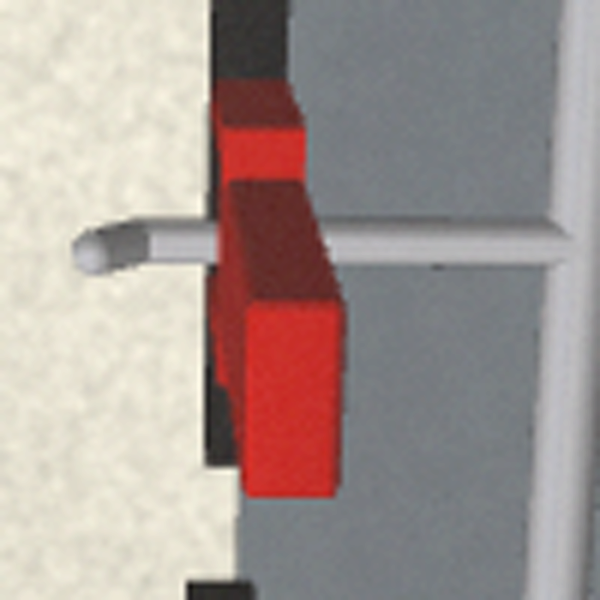

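Wrist view: the red tab's top face is centred at about (349,227) and the prediction was (348,231), so they agree within about 3 mm. Next I move over it, descend and close.

>>> send_rows(motion=[{"gripper":85,"travel":[-17,12,0],"rotation":[0,0,0]},{"gripper":85,"travel":[-16.5,12,0],"rotation":[0,0,0]},{"gripper":85,"travel":[0,0,10],"rotation":[0,0,0]},{"gripper":85,"travel":[0,0,18],"rotation":[0,0,0]},{"gripper":85,"travel":[0,0,18],"rotation":[0,0,0]},{"gripper":85,"travel":[0,0,18],"rotation":[0,0,0]},{"gripper":85,"travel":[0,0,18],"rotation":[0,0,0]},{"gripper":85,"travel":[0,0,18],"rotation":[0,0,0]},{"gripper":85,"travel":[0,0,18],"rotation":[0,0,0]},{"gripper":85,"travel":[0,0,16],"rotation":[0,0,0]},{"gripper":85,"travel":[0,0,12],"rotation":[0,0,0]},{"gripper":85,"travel":[0,0,8],"rotation":[0,0,0]}])

```text
t: 3.57
tcp_pos: [0.5407, 0.1136, 0.2075]
tool_rot: [0.715, 0.699, -0.001, -0.001]
force: [-0.2, -0.1, 0.4]
finger_gap: 0.994
```

>>> send_rows(motion=[{"gripper":60,"travel":[0,0,0],"rotation":[0,0,0]},{"gripper":40,"travel":[0,0,0],"rotation":[0,0,0]},{"gripper":40,"travel":[0,0,0],"rotation":[0,0,0]},{"gripper":40,"travel":[0,0,0],"rotation":[0,0,0]}])

```text
t: 3.9
tcp_pos: [0.5436, 0.1119, 0.2101]
tool_rot: [0.716, 0.698, 0.001, 0.001]
force: [0.2, 0.1, -0.4]
finger_gap: 0.475
```

Run:
```python
from h import *
rel([.542,.112,.208],-1.5)
im=manip.snapshot("side")[:,:,::-1][60:240,200:380];w=manip.snapshot("wrist")[:,:,::-1][100:400,120:520]
cv2.imwrite("pics/a.png",np.hstack([cv2.resize(im,(400,400)),cv2.resize(w,(400,300))[:300].copy() if 0 else cv2.copyMakeBorder(w,0,100,0,0,0)]))
```

```text
t 3.9 tcp [0.5436 0.1119 0.2101] yawY -1.4302838673543792 z [ 0.0021  0.0001 -1.    ] F [ 0.1972  0.0908 -0.3799] gap 0.47457151718297647
tool-frame move mm [ 0.1047 -1.641   2.1461] turn about tool z 0.06971613264562082
```

View pics/a.png

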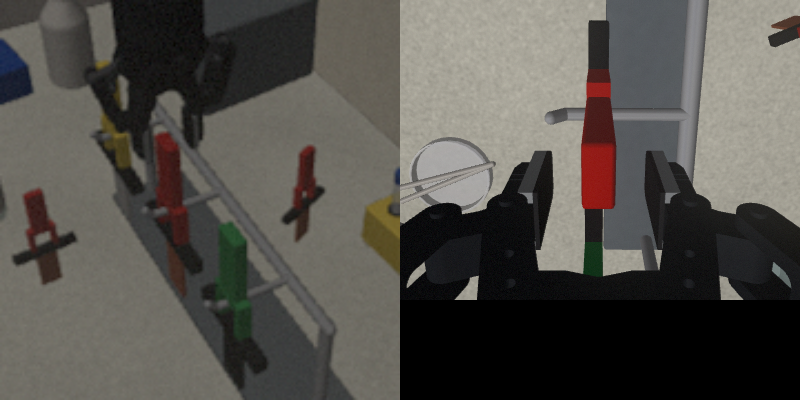

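Run:
```python
from h import *
c=manip.calibration("wrist")
for P in([.542,.097,.2464],[.542,.127,.2464],[.542,.112,.227],[.542,.112,.208]):
    P=np.array(P);print(P,"wristcrop",proj("wrist",P,c)-[120,100],"sidecrop",(proj("side",P)-[200,60])*400/180)
```

```text
[0.542  0.097  0.2464] wristcrop [198.8626 217.1182] sidecrop [173.0122 149.564 ]
[0.542  0.127  0.2464] wristcrop [196.8465 149.2848] sidecrop [158.7565 132.2797]
[0.542 0.112 0.227] wristcrop [197.9148 162.7812] sidecrop [167.0641 157.3757]
[0.542 0.112 0.208] wristcrop [197.9387 146.1207] sidecrop [168.2522 173.0392]
```

The tab lies centred between the pads, and its wrist-crop rows of about 145–208 match the prediction to within 3 mm. I nudge +2 mm and close.

>>> send_rows(motion=[{"gripper":30,"travel":[2,0,0],"rotation":[0,0,0]},{"gripper":20,"travel":[0,0,0],"rotation":[0,0,0]},{"gripper":5,"travel":[0,0,0],"rotation":[0,0,0]},{"gripper":5,"travel":[0,0,0],"rotation":[0,0,0]},{"gripper":5,"travel":[0,0,0],"rotation":[0,0,0]},{"gripper":5,"travel":[0,0,0],"rotation":[0,0,0]},{"gripper":5,"travel":[0,0,0],"rotation":[0,0,0]},{"gripper":5,"travel":[0,0,0],"rotation":[0,0,0]}], newtons=40)

```text
t: 4.67
tcp_pos: [0.5434, 0.1135, 0.2095]
tool_rot: [0.716, 0.698, 0.0, 0.0]
force: [-0.4, 0.4, 3.2]
finger_gap: 0.15
```

>>> send_rows(motion=[{"gripper":5,"travel":[0,0,-4],"rotation":[0,0,0]},{"gripper":5,"travel":[0,0,-5],"rotation":[0,0,0]},{"gripper":5,"travel":[0,0,-5],"rotation":[0,0,0]},{"gripper":5,"travel":[0,0,-3],"rotation":[0,0,0]},{"gripper":5,"travel":[0,0,0],"rotation":[0,0,0]},{"gripper":5,"travel":[0,0,0],"rotation":[0,0,0]}])

```text
t: 5.17
tcp_pos: [0.5432, 0.1135, 0.2263]
tool_rot: [0.716, 0.698, 0.0, 0.0]
force: [-0.1, 0.5, -0.8]
finger_gap: 0.148
```

Run:
```python
from h import *
rel([.542,.114,.225],-1.5)
im=manip.snapshot("side")[:,:,::-1][80:230,220:370];w=manip.snapshot("wrist")[:,:,::-1][100:400,120:520]
cv2.imwrite("pics/b.png",np.hstack([cv2.convertScaleAbs(cv2.resize(im,(400,400)),alpha=1.4),cv2.copyMakeBorder(w,0,100,0,0,0)]))
```

```text
t 5.1667 tcp [0.5432 0.1135 0.2263] yawY -1.455522352185282 z [ 0.0004 -0.0001 -1.    ] F [-0.0674  0.5371 -0.7667] gap 0.14827272653430199
tool-frame move mm [ 0.5044 -1.1983  1.3183] turn about tool z 0.04447764781471797
```

View pics/b.png

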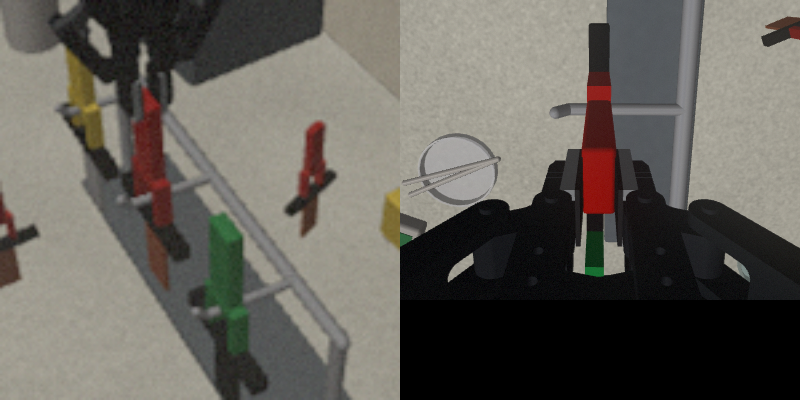

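The fingers stopped on the tab (gap about 12.6 mm) and the electrode rose with them. In the side crop the window is now clear above the hook bar, and the neighbours are undisturbed. Now I draw it off to −x and then raise it.

>>> send_rows(motion=[{"gripper":5,"travel":[0,-4,0],"rotation":[0,0,0]},{"gripper":5,"travel":[0,-8,0],"rotation":[0,0,0]},{"gripper":5,"travel":[0,-8,0],"rotation":[0,0,0]},{"gripper":5,"travel":[0,-8,0],"rotation":[0,0,0]},{"gripper":5,"travel":[0,-8,0],"rotation":[0,0,0]},{"gripper":5,"travel":[0,-8,0],"rotation":[0,0,0]},{"gripper":5,"travel":[0,-8,0],"rotation":[0,0,0]},{"gripper":5,"travel":[0,-8,0],"rotation":[0,0,0]},{"gripper":5,"travel":[0,-8,0],"rotation":[0,0,0]},{"gripper":5,"travel":[0,-8,0],"rotation":[0,0,0]},{"gripper":5,"travel":[0,-4,0],"rotation":[0,0,0]},{"gripper":5,"travel":[0,0,0],"rotation":[0,0,0]}])

```text
t: 6.27
tcp_pos: [0.4618, 0.1156, 0.2261]
tool_rot: [0.716, 0.698, -0.0, -0.0]
force: [-0.3, 0.8, -0.8]
finger_gap: 0.152
```

>>> send_rows(motion=[{"gripper":5,"travel":[0,0,-4],"rotation":[0,0,1]},{"gripper":5,"travel":[0,0,-10],"rotation":[0,0,1]},{"gripper":5,"travel":[0,0,-13],"rotation":[0,0,1]},{"gripper":5,"travel":[0,0,-13],"rotation":[0,0,1]},{"gripper":5,"travel":[0,0,-13],"rotation":[0,0,1.5]},{"gripper":5,"travel":[0,0,-13],"rotation":[0,0,1.5]},{"gripper":5,"travel":[0,0,-13],"rotation":[0,0,1.5]},{"gripper":5,"travel":[0,0,-13],"rotation":[0,0,1.5]},{"gripper":5,"travel":[0,0,-10],"rotation":[0,0,1]},{"gripper":5,"travel":[0,0,-5],"rotation":[0,0,0.5]},{"gripper":5,"travel":[0,0,0],"rotation":[0,0,0]}])

```text
t: 7.18
tcp_pos: [0.4644, 0.1155, 0.3345]
tool_rot: [0.783, 0.623, 0.001, 0.001]
force: [0.3, -0.6, -1.6]
finger_gap: 0.154
```

Run:
```python
from h import *
rel([.488,-.272,.332],-13)
```

```text
t 7.1833 tcp [0.4644 0.1155 0.3345] yawY -12.983904866361774 z [ 0.0036  0.     -1.    ] F [ 0.3458 -0.5955 -1.6122] gap 0.1544279057391516
tool-frame move mm [-372.295   110.054     2.5843] turn about tool z 0.01609513363822579
```

>>> send_rows(motion=[{"gripper":5,"travel":[-10,3,0],"rotation":[0,0,0]},{"gripper":5,"travel":[-20,6,0],"rotation":[0,0,0]},{"gripper":5,"travel":[-20,6,0],"rotation":[0,0,0]},{"gripper":5,"travel":[-20,6,0],"rotation":[0,0,0]},{"gripper":5,"travel":[-20,6,0],"rotation":[0,0,0]},{"gripper":5,"travel":[-20,6,0],"rotation":[0,0,0]},{"gripper":5,"travel":[-20,6,0],"rotation":[0,0,0]},{"gripper":5,"travel":[-20,6,0],"rotation":[0,0,0]},{"gripper":5,"travel":[-20,6,0],"rotation":[0,0,0]},{"gripper":5,"travel":[-20,6,0],"rotation":[0,0,0]},{"gripper":5,"travel":[-20,6,0],"rotation":[0,0,0]},{"gripper":5,"travel":[-20,6,0],"rotation":[0,0,0]}])

```text
t: 8.18
tcp_pos: [0.478, -0.1257, 0.332]
tool_rot: [0.782, 0.623, -0.001, -0.001]
force: [0.6, -0.1, -1.0]
finger_gap: 0.153
```

>>> send_rows(motion=[{"gripper":5,"travel":[-20,6,0],"rotation":[0,0,0]},{"gripper":5,"travel":[-20,6,0],"rotation":[0,0,0]},{"gripper":5,"travel":[-20,6,0],"rotation":[0,0,0]},{"gripper":5,"travel":[-20,6,0],"rotation":[0,0,0]},{"gripper":5,"travel":[-20,6,0],"rotation":[0,0,0]},{"gripper":5,"travel":[-20,6,0],"rotation":[0,0,0]},{"gripper":5,"travel":[-15,6,0],"rotation":[0,0,0]},{"gripper":5,"travel":[-9,4,0],"rotation":[0,0,0]},{"gripper":5,"travel":[0,0,0],"rotation":[0,0,0]},{"gripper":5,"travel":[0,0,0],"rotation":[0,0,0]},{"gripper":5,"travel":[0,0,0],"rotation":[0,0,0]},{"gripper":5,"travel":[0,0,0],"rotation":[0,0,0]}])

```text
t: 9.18
tcp_pos: [0.4913, -0.2735, 0.3331]
tool_rot: [0.782, 0.623, 0.0, -0.0]
force: [-0.0, 0.7, -0.7]
finger_gap: 0.148
```

Run:
```python
from h import *
rel([.488,-.272,.332],-13)
im=manip.snapshot("side")[:,:,::-1][180:380,260:460];w=manip.snapshot("wrist")[:,:,::-1][0:400,120:520]
cv2.imwrite("pics/c.png",np.hstack([cv2.convertScaleAbs(cv2.resize(im,(400,400)),alpha=1.4),w]))
c=manip.calibration("wrist");print(proj("wrist",np.array([.488,-.272,.1]),c)-[120,0])
for P in((.5555,-.2486,.1),(.4385,-.2215,.1),(.5375,-.3227,.1),(.421,-.295,.1)):print(proj("wrist",np.array(P),c)-[120,0])
```

```text
t 9.1833 tcp [ 0.4913 -0.2735  0.3331] yawY -12.883159903612464 z [-0.0003  0.0007 -1.    ] F [-0.0304  0.7151 -0.7249] gap 0.14841830045678756
tool-frame move mm [ 0.739  -3.5122  1.1353] turn about tool z 0.11684009638753601
[196.5218 164.0635]
[252.0566 129.5897]
[141.8161 129.3623]
[248.4416 197.1409]
[144.1932 196.3289]
```

View pics/c.png

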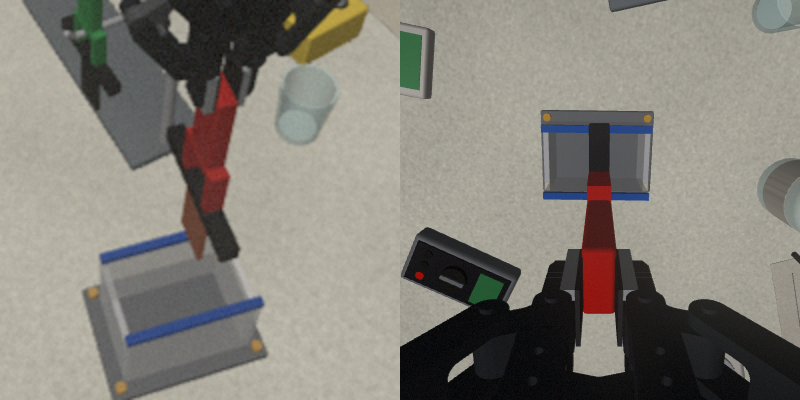

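The trough's rims in the wrist view fall within 1 px of my projected corners, and the crossbar is square to them. I shift −3 mm along tool y and lower.

>>> send_rows(motion=[{"gripper":5,"travel":[0,-3,6],"rotation":[0,0,0]},{"gripper":5,"travel":[0,0,12],"rotation":[0,0,0]},{"gripper":5,"travel":[0,0,12],"rotation":[0,0,0]},{"gripper":5,"travel":[0,0,12],"rotation":[0,0,0]},{"gripper":5,"travel":[0,0,12],"rotation":[0,0,0]},{"gripper":5,"travel":[0,0,12],"rotation":[0,0,0]},{"gripper":5,"travel":[0,0,12],"rotation":[0,0,0]},{"gripper":5,"travel":[0,0,12],"rotation":[0,0,0]},{"gripper":5,"travel":[0,0,12],"rotation":[0,0,0]},{"gripper":5,"travel":[0,0,12],"rotation":[0,0,0]},{"gripper":5,"travel":[0,0,10],"rotation":[0,0,0]},{"gripper":5,"travel":[0,0,4],"rotation":[0,0,0]}])

```text
t: 10.28
tcp_pos: [0.4875, -0.273, 0.2034]
tool_rot: [0.782, 0.623, -0.0, -0.002]
force: [-0.9, 1.2, -1.7]
finger_gap: 0.15
```

>>> send_rows(motion=[{"gripper":5,"travel":[0,0,2],"rotation":[0,0,0]},{"gripper":5,"travel":[0,0,2],"rotation":[0,0,0]},{"gripper":5,"travel":[0,0,1.5],"rotation":[0,0,0]},{"gripper":5,"travel":[0,0,0],"rotation":[0,0,0]},{"gripper":5,"travel":[0,0,0],"rotation":[0,0,0]}])

```text
t: 10.7
tcp_pos: [0.4887, -0.2743, 0.2001]
tool_rot: [0.782, 0.623, 0.0, 0.0]
force: [0.1, 0.9, -0.6]
finger_gap: 0.151
```

>>> send_rows(motion=[{"gripper":5,"travel":[0,0,1.5],"rotation":[0,0,0]},{"gripper":5,"travel":[0,0,1.5],"rotation":[0,0,0]},{"gripper":5,"travel":[0,0,0],"rotation":[0,0,0]},{"gripper":5,"travel":[0,0,0],"rotation":[0,0,0]}])

```text
t: 11.03
tcp_pos: [0.4884, -0.2741, 0.1966]
tool_rot: [0.782, 0.623, -0.0, -0.0]
force: [0.2, -1.3, -1.8]
finger_gap: 0.15
```

>>> send_rows(motion=[{"gripper":5,"travel":[0,0,1],"rotation":[0,0,0]},{"gripper":5,"travel":[0,0,1],"rotation":[0,0,0]},{"gripper":5,"travel":[0,0,0],"rotation":[0,0,0]},{"gripper":5,"travel":[0,0,0],"rotation":[0,0,0]}])

```text
t: 11.37
tcp_pos: [0.4884, -0.274, 0.1945]
tool_rot: [0.782, 0.623, -0.0, -0.0]
force: [-0.1, -0.4, -0.8]
finger_gap: 0.153
```

>>> send_rows(motion=[{"gripper":5,"travel":[0,0,1],"rotation":[0,0,0]},{"gripper":5,"travel":[0,0,1],"rotation":[0,0,0]},{"gripper":5,"travel":[0,0,0],"rotation":[0,0,0]},{"gripper":5,"travel":[0,0,0],"rotation":[0,0,0]}])

```text
t: 11.7
tcp_pos: [0.4885, -0.2741, 0.1926]
tool_rot: [0.782, 0.623, 0.0, 0.0]
force: [-0.2, -0.0, -0.2]
finger_gap: 0.151
```

>>> send_rows(motion=[{"gripper":5,"travel":[0,0,1],"rotation":[0,0,0]},{"gripper":5,"travel":[0,0,0],"rotation":[0,0,0]},{"gripper":5,"travel":[0,0,0],"rotation":[0,0,0]}])

```text
t: 11.95
tcp_pos: [0.4888, -0.2743, 0.1926]
tool_rot: [0.782, 0.623, 0.0, 0.001]
force: [-0.2, 1.8, 6.2]
finger_gap: 0.149
```

>>> send_rows(motion=[{"gripper":5,"travel":[0,0,1],"rotation":[0,0,0]},{"gripper":5,"travel":[0,0,0],"rotation":[0,0,0]},{"gripper":5,"travel":[0,0,0],"rotation":[0,0,0]}])

```text
t: 12.2
tcp_pos: [0.4891, -0.2744, 0.1926]
tool_rot: [0.782, 0.623, 0.0, 0.001]
force: [-1.8, 1.4, 9.3]
finger_gap: 0.151
```

It is seated: the force rose to 9 N and z stopped at 0.1926 (expected about 0.1915). I ease back 1 mm and open slowly.

>>> send_rows(motion=[{"gripper":5,"travel":[0,0,-1],"rotation":[0,0,0]},{"gripper":5,"travel":[0,0,0],"rotation":[0,0,0]},{"gripper":16,"travel":[0,0,0],"rotation":[0,0,0]},{"gripper":20,"travel":[0,0,0],"rotation":[0,0,0]},{"gripper":28,"travel":[0,0,0],"rotation":[0,0,0]},{"gripper":40,"travel":[0,0,0],"rotation":[0,0,0]},{"gripper":60,"travel":[0,0,0],"rotation":[0,0,0]},{"gripper":60,"travel":[0,0,0],"rotation":[0,0,0]},{"gripper":60,"travel":[0,0,0],"rotation":[0,0,0]}])

```text
t: 12.95
tcp_pos: [0.4884, -0.2741, 0.1914]
tool_rot: [0.782, 0.623, -0.0, -0.0]
force: [0.1, -0.1, 0.9]
finger_gap: 0.706
```

Run:
```python
from h import *
rel([.488,-.272,.332],-13)
im=manip.snapshot("side")[:,:,::-1][180:380,260:460];w=manip.snapshot("wrist")[:,:,::-1][0:400,120:520]
cv2.imwrite("pics/d.png",np.hstack([cv2.convertScaleAbs(cv2.resize(im,(400,400)),alpha=1.4),w]))
```

```text
t 12.95 tcp [ 0.4884 -0.2741  0.1914] yawY -12.95626017365019 z [-0.0001  0.0001 -1.    ] F [ 0.0739 -0.087   0.8726] gap 0.7059607288585003
tool-frame move mm [   1.9326   -0.916  -140.5533] turn about tool z 0.04373982634981033
```

View pics/d.png

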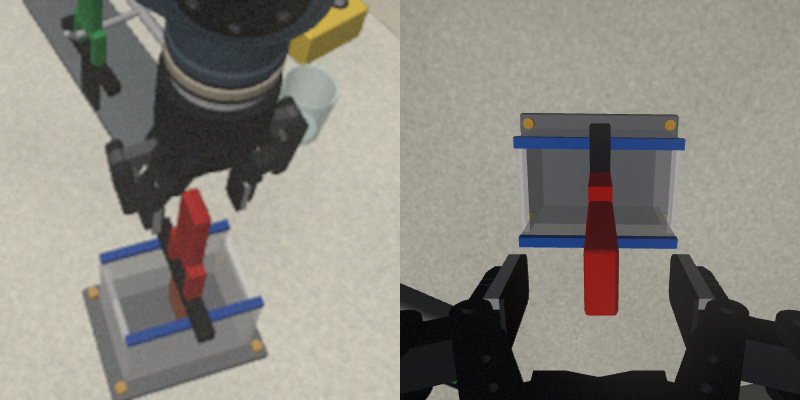

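The electrode stands upright on both rims, and its tab (wrist x 585–618) is clear between the open pads. I raise the tool straight up.

>>> send_rows(motion=[{"gripper":85,"travel":[0,0,-5],"rotation":[0,0,0]},{"gripper":85,"travel":[0,0,-10],"rotation":[0,0,0]},{"gripper":85,"travel":[0,0,-15],"rotation":[0,0,0]},{"gripper":85,"travel":[0,0,-15],"rotation":[0,0,0]},{"gripper":85,"travel":[0,0,-15],"rotation":[0,0,0]},{"gripper":85,"travel":[0,0,-15],"rotation":[0,0,0]},{"gripper":85,"travel":[0,0,-15],"rotation":[0,0,0]},{"gripper":85,"travel":[0,0,-15],"rotation":[0,0,0]},{"gripper":85,"travel":[0,0,-15],"rotation":[0,0,0]},{"gripper":85,"travel":[0,0,-10],"rotation":[0,0,0]},{"gripper":85,"travel":[0,0,0],"rotation":[0,0,0]},{"gripper":85,"travel":[0,0,0],"rotation":[0,0,0]}])

```text
t: 14.05
tcp_pos: [0.4886, -0.2742, 0.3224]
tool_rot: [0.782, 0.623, 0.0, 0.001]
force: [-0.3, 0.4, -0.6]
finger_gap: 0.995
```

Run:
```python
from h import *
c=manip.calibration("wrist");im=manip.snapshot("side")[:,:,::-1];w=manip.snapshot("wrist")[:,:,::-1][0:400,120:520]
cv2.imwrite("pics/e.png",np.hstack([cv2.convertScaleAbs(cv2.resize(im[80:380,230:430],(400,600)),alpha=1.4),cv2.copyMakeBorder(w,0,200,0,0,0)]))
print(proj("wrist",np.array([.488,-.272,.228]),c)-[120,0], proj("wrist",np.array([.488,-.272,.1]),c)-[120,0],manip.sense()["tcp_pos"])
d=np.array([np.sin(np.radians(13)),np.cos(np.radians(13)),0])*.055
for s in(1,-1):
  P=np.array([.488,-.272,.114])+s*d;print("bar end",proj("wrist",P,c)-[120,0],(proj("side",P)-[230,80])*2)
print("tab top side",(proj("side",np.array([.488,-.272,.228]))-[230,80])*2)
```

```text
[198.6749 194.9192] [198.5728 164.639 ] [ 0.4879 -0.2736  0.3208]
bar end [198.584  113.0667] [219.2593 416.7435]
bar end [198.5777 216.6675] [264.6427 533.1185]
tab top side [252.8944 403.348 ]
```

View pics/e.png

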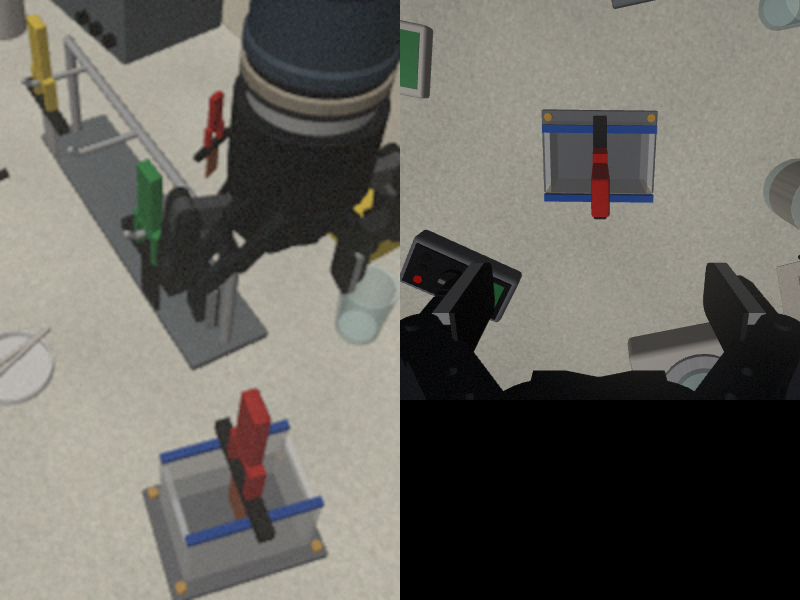

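The electrode is seated centrally, and bar ends and tab top lie within about 6 enlarged px (3 raw px) of the ideal seat. Yellow and green still hang on their hooks, and the robot is clear.

```bash
python3 -c "
from station import manip
print(manip.sense()['t'],manip.sign_off())"
```

```text
the job is handed in; nothing more can be done
14.15 None
```

The copper electrode now hangs in the trough, and I handed the job in at 14.15 s; no verdict was reported.

I gripped its red tab across the 14 mm thickness and lifted it 17 mm. I then drew it 80 mm clear of the hook and carried it over the trough. I lowered it in 1 mm steps until it touched the rims, at about 6–9 N, then opened the fingers and raised the tool clear.

**Last checks:**
- **Seat:** in the side view, the crossbar ends and the tab top were within about 3 raw pixels (a few mm) of where a centred, square, upright electrode would appear. The crossbar lies on both rims.
- **Other electrodes:** zinc and carbon are still on their hooks and looked undisturbed.
- **Robot:** the fingers were open and about 90 mm above the tab, touching nothing.
- **Disagreement:** the wrist view put the tab about 3 mm further in y than the fixed cameras did. I took this into account when gripping and placing, and no check failed.

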